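Count along the divider rack and push the tin into the third gap

TASK

Starting at the end of the wooden divider rack where the slim vase stands, run a fingertip along the top of its back rail to count the gaps, touching it over the first, the second and then the third gap (filled gaps count too) and no further. Then push the small steel tin that stands in front of the rack along the counter into that third gap until it is fully home against the back; slide it, never lift or tip it. Leave everything else where it stands and finish clear of everything.

Things in the scene. Friction and masses are not known exactly. Their poses are not given: they have to be found in the camera images.
- rack: Wooden divider rack, fixed, open at the front and top, no floor. Origin on the counter, middle of its mouth line (divider fronts); x runs into the gaps, y along the row, z up. 7 dividers, 6 mm thick, 50 high, at y = -150 to 150 mm every 50, from x = 0 to 60. Six gaps, 44 mm wide, 60 deep, centred at y = -125, -75, -25, 25, 75, 125. Back rail: x = 60 to 84, flat top at z = 80 mm, 306 long.
- rack_back (a point): Middle of the rack's back board at the counter: 60 mm straight in from the rack's origin, same axes. A thing pushed into a gap is home when its far end meets this face.
- tin: The tin to push: plain steel with a lid, 65 long (its x) x 38 wide (y) x 44 mm high, 0.1 to 0.25 kg, loose, on the counter in front of the rack, roughly pointing at it; the only thing just before the gaps. Origin at the centre of its underside. Either end may go in first. Home, its centre is 27.5 mm inside the mouth line and 5 mm of it stands out in front.
- tin_center (a point): Centre of that tin, 22 mm above its underside; same axes as the tin.
- vase: Slim terracotta vase with a narrow neck, 130 mm high, 60 mm across, loose, standing beside one end of the rack, 215 mm from its middle line; it marks the end from which to count. Origin at the centre of its underside.
- jar: Squat amber glass jar with a white lid, 62 mm high, 60 mm across, loose, beside the other end of the rack. Origin under its centre.
- carton: Small cardboard box, 60 x 36 x 48 mm high, loose, already standing home in the gap at the rack's y = -125 mm. Origin under its centre.
- case: White plastic case, 60 x 36 x 38 mm high, loose, already standing home in the gap at the rack's y = 75 mm. Origin under its centre.
- bowl: Brass bowl, 84 mm across, 42 mm high, loose, on the counter left of the tin. Origin under its centre.
- pot: White round cream pot, 52 mm across, 44 mm high, loose, on the counter right of the tin. Origin under its centre.
- mug: White ceramic mug, 76 mm across, 85 mm high, loose, far right. Origin under its centre.
- rail_a: The stretch of the rail over the gap at the rack's y = -125 mm: a rigid flat bar 44 mm long (along y) and 24 mm wide (x). Origin at the centre of its top face, 80 mm above the counter; same axes as the rack. The 6 mm divider heads between the stretches are flush with it.
- rail_b: The stretch of the rail over the gap at the rack's y = -75 mm: a rigid flat bar 44 mm long (along y) and 24 mm wide (x). Origin at the centre of its top face, 80 mm above the counter; same axes as the rack. The 6 mm divider heads between the stretches are flush with it.
- rail_c: The stretch of the rail over the gap at the rack's y = -25 mm: a rigid flat bar 44 mm long (along y) and 24 mm wide (x). Origin at the centre of its top face, 80 mm above the counter; same axes as the rack. The 6 mm divider heads between the stretches are flush with it.
- rail_d: The stretch of the rail over the gap at the rack's y = 25 mm: a rigid flat bar 44 mm long (along y) and 24 mm wide (x). Origin at the centre of its top face, 80 mm above the counter; same axes as the rack. The 6 mm divider heads between the stretches are flush with it.
- rail_e: The stretch of the rail over the gap at the rack's y = 75 mm: a rigid flat bar 44 mm long (along y) and 24 mm wide (x). Origin at the centre of its top face, 80 mm above the counter; same axes as the rack. The 6 mm divider heads between the stretches are flush with it.
- rail_f: The stretch of the rail over the gap at the rack's y = 125 mm: a rigid flat bar 44 mm long (along y) and 24 mm wide (x). Origin at the centre of its top face, 80 mm above the counter; same axes as the rack. The 6 mm divider heads between the stretches are flush with it.
Things that resemble listed ones, but are neither listed nor needed, are in the scene too. Leave any black, blue or turquoise look-alike of the tin alone.

How it is judged:
By the outcome, as a careful person would: the job done as asked, in the order asked, and still so for the second after the job is handed in, with the robot touching nothing.
It also fails if it takes over 64 s, if anything falls off the work surface, if the arm or the gripper's body presses on something with over 40 N, if the wrist force passes 120 N, or if a joint passes its speed limit or range.

ROBOT

A 6-joint arm with a two-finger parallel gripper is mounted at the origin on the work surface. World frame = base frame: x ahead of the robot, y to its left, z up, the work surface at z = 0. Lengths are in m, angles in rad, forces in N, time in s.
With the tool pointing down it reaches from about 0.275 to 0.875 m from the base axis. Payload 12.5 kg.
Tool frame: the origin (TCP) lies at the very end of the fingers, on their centre line; the grasp point (between the pads) lies 19 mm behind it; x points along the fingers, y is the direction in which the jaws open and shut, and the axes are right-handed (so a half turn about x gives the same grasp; the last joint's range is limited). The gripper opens to 85 mm and grips with 20 to 120 N. Pads are 22 mm wide; open, the fingers measure 114 mm over their backs; the gripper's body (76 mm by 85 mm) begins 54 mm behind the grasp point. The pads swing forward as they close: fully open they stand 13 mm farther back than shut.
Start: joints at [1.254, 0.351, 1.652, -0, 1.139, -0.085], TCP at [0.126, 0.535, 0.231] pointing down, gripper open.
Joint ranges: [-2.75, 2.75], [-0.79, 2.1], [0.01, 2.65], [-1.57, 4.71], [0.07, 3.14], [-2.87, 2.87]. Speed limits (rad/s): [2.22, 2.22, 2.79, 3.14, 3.14, 3.14].

INTERFACE

Orientations are given as a 3x3 rotation matrix whose columns are the frame's x, y, z axes.
In Python, from bench import manip gives the robot as it stands. Calls block until the motion is done:
- manip.move_ptp(position, orientation): joint-space move of the TCP to a pose.
- manip.move_l(position, attitude=None, max_speed=0.15): straight line of the TCP; attitude=None keeps the orientation; max_speed is the mean speed in m/s.
- manip.move_j(angles): joint-space move.
- manip.set_gripper(opening, effort=None): opening from 0.0 (shut) to 1.0 (fully open); effort is the grip in N (None keeps the last); returns when the fingers have stopped.
- manip.dwell(seconds).
- manip.inverse_kinematics(position, orientation): joint angles nearest the present ones, or None.
- manip.grab_frame(name): name is "side" or "top"; returns (picture, depth): 384x512x3 uint8, red, green, blue; 384x512 float32, m along the optical axis (not along the pixel's ray), 0 where there is no reading.
- manip.get_calibration(name): a dict with "camera_matrix" (3x3 intrinsics, pixels), "k1" (the pictures are not rectified: a ray, as slopes to the right and down, at radius r is drawn at 1 + k1 r^2 times it, then the intrinsics apply), "R" (3x3) and "t" (3): a world point X has camera coordinates R X + t. Camera axes: x right, y down, z forward; pixel columns grow to the right and rows downward; lengths in m; the calibration is good to about 2 mm. A picture is of the moment at which its call begins. get_calibration takes no time and is no camera call.
A pose or a line that the arm cannot do raises manip.Unreachable and nothing moves.
- manip.sign_off(): hands the job in, once; it reports no verdict.
Trained networks look in the newest picture that a camera, given by its name, has taken for a name from the list of things; names that differ only in an ending like _2 or _b are one class to them, and where a whole thing is asked for, a point or a joint stands for the part that bears it (a point fixed in the world has none). Each returns a list of dicts, best first, with "confidence" (0 to 1); they miss things now and then, are a little off and sometimes report something else, mostly with a low value. They report only what shows in the picture. A call takes as long as a camera call. They do not tell look-alikes from the thing itself.
- manip.look_for(camera, name): "at" ([x, y, z] in m, in world coordinates, good to about 4 mm: the middle of the surface that is visible of it).
Readings, each from a call of its own:
- manip.current_time(): time.
- manip.current_qpos(): joint angles.
- manip.current_joint_vel(): joint speeds.
- manip.current_joint_torque(): joint torques, N m.
- manip.current_ee_pos(): TCP position.
- manip.current_tcp_rot(): TCP orientation.
- manip.current_force(): force on the tool from outside, world axes, zero at the start.
- manip.current_ft_torque(): the same for the moment, N m.
- manip.current_grip_width(): opening from 0.0 (shut) to 1.0 (fully open).
Only numpy, scipy, OpenCV 4.12 (cv2) and the standard library are available. Lean on these libraries where they do the work, as an engineer would, in place of code of your own. Each camera call takes 0.05 s, during which the arm holds its last target. There are 200 camera calls.

## Working session

There is one attempt and no reset: what is moved stays moved. The work goes in short steps, each a Python script; the robot and the scene stay as the last script left them, time stands still between calls to the robot, and variables do not carry over. Pictures are saved under pics/ and viewed, about 8 in all and at most 12, crops included, and the job is handed in when it is done.

```bash
mkdir -p pics
cat > h.py <<'E'
import numpy as np, cv2
from bench import manip as m
def grab(n,f):
    p,d=m.grab_frame(n); cv2.imwrite(f'pics/{f}.png',cv2.cvtColor(p,cv2.COLOR_RGB2BGR)); np.save(f'pics/{f}.npy',d); return p,d
def world(n,d):
    c=m.get_calibration(n);K=np.array(c['camera_matrix'],float);h,w=d.shape
    u,v=np.meshgrid(np.arange(w),np.arange(h))
    pts=np.stack([u,v],-1).reshape(-1,1,2).astype(float)
    s=cv2.undistortPoints(pts,K,np.array([c['k1'],0,0,0.])).reshape(h,w,2)
    P=np.dstack([s*d[...,None],d])
    W=(P-np.array(c['t']))@np.array(c['R'])
    W[d==0]=np.nan
    return W
E
python3 - <<'E'
from h import *
for n in['top','side']: grab(n,n+'0')
a=cv2.imread('pics/top0.png');cv2.imwrite('pics/top0b.png',cv2.resize(a,(768,576)))
for n in['top','side']:
  for k in['rack','rack_back','tin','vase','jar','carton','case','bowl','pot','mug','rail_a']:
    print(n,k,[(np.round(r['at'],3).tolist(),round(r['confidence'],2)) for r in m.look_for(n,k)][:6])
print(m.current_time(),m.get_calibration('top'))
E
```

```text
top rack [([0.63, 0.085, 0.037], 0.67), ([0.668, 0.012, 0.063], 0.56)]
top rack_back [([0.67, 0.012, 0.058], 0.67)]
top tin [([0.381, 0.017, 0.043], 0.78), ([0.532, -0.048, 0.045], 0.76), ([0.434, 0.129, 0.047], 0.68), ([0.355, -0.188, 0.047], 0.68), ([0.44, -0.098, 0.048], 0.62), ([0.666, 0.012, 0.061], 0.48)]
top vase [([0.638, 0.214, 0.09], 0.8)]
top jar [([0.652, -0.207, 0.06], 0.69)]
top carton [([0.635, -0.113, 0.048], 0.58)]
top case [([0.627, 0.081, 0.039], 0.9)]
top bowl [([0.539, 0.256, 0.023], 0.85), ([0.669, 0.012, 0.061], 0.26)]
top pot [([0.518, -0.219, 0.046], 0.81), ([0.665, 0.01, 0.065], 0.55)]
top mug [([0.671, 0.011, 0.058], 0.22), ([0.538, 0.258, 0.021], 0.17)]
top rail_a [([0.676, -0.019, 0.081], 0.77), ([0.679, 0.039, 0.077], 0.75), ([0.673, 0.084, 0.08], 0.72), ([0.675, -0.069, 0.081], 0.7), ([0.68, -0.116, 0.083], 0.68), ([0.517, -0.218, 0.045], 0.66)]
side rack [([0.666, -0.013, 0.046], 0.88), ([0.642, 0.21, 0.07], 0.53), ([0.667, -0.016, 0.077], 0.28)]
side rack_back [([0.666, -0.009, 0.05], 0.57), ([0.641, 0.211, 0.067], 0.48)]
side tin [([0.423, 0.118, 0.0
[... 465 characters left out ...]
374, 0.058], 0.33)]
side mug [([0.512, -0.373, 0.06], 0.61), ([0.667, -0.068, 0.082], 0.5)]
side rail_a [([0.67, -0.068, 0.079], 0.67), ([0.668, 0.032, 0.079], 0.65), ([0.668, -0.019, 0.076], 0.57), ([0.669, -0.122, 0.079], 0.56), ([0.666, 0.079, 0.081], 0.55), ([0.666, 0.132, 0.08], 0.49)]
1.2 {'camera_matrix': array([[401.58995113,   0.        , 251.91661243],
       [  0.        , 401.58995113, 187.38260741],
       [  0.        ,   0.        ,   1.        ]]), 'k1': 0.035683261168279516, 'R': array([[ 0.02353142, -0.9997083 , -0.00543979],
       [-0.99095407, -0.02260555, -0.13228386],
       [ 0.1321223 ,  0.00850341, -0.99119695]]), 't': array([-0.06756506,  0.52253033,  1.01404651])}
```

View pics/top0b.png

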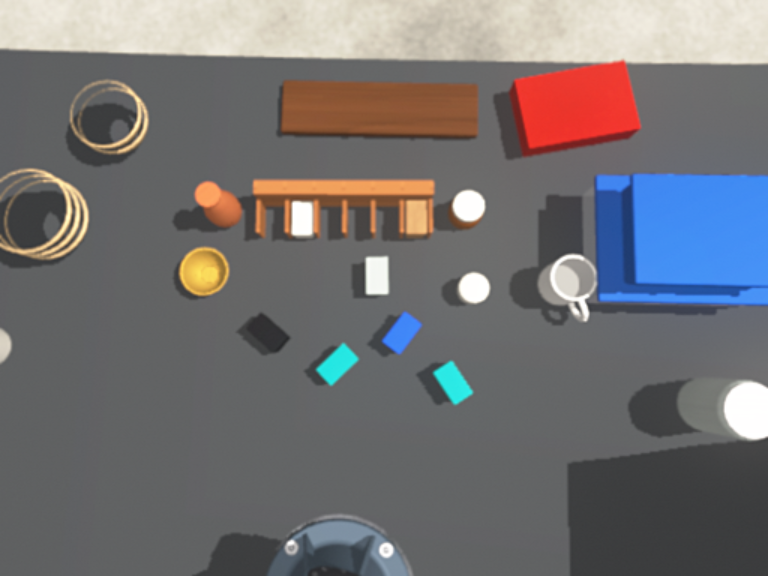

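View pics/side0.png

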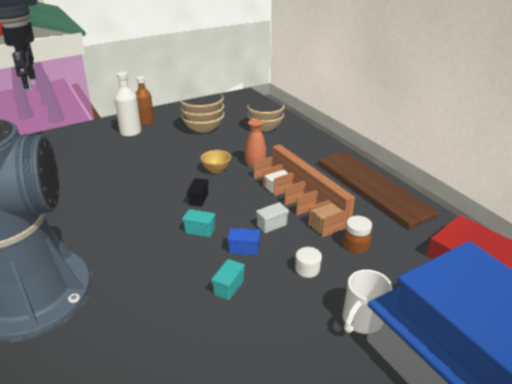

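Top view (768 px picture): the vase (218,203) stands at the rack's left end (world +y), so gaps count from rack y=+125. Gap 1 is rail_f, gap 2 is rail_e (white case at 302,218), and gap 3 is rail_d (about 330,215).

Things that could be taken for the tin: black (267,333), turquoise (337,364) and (453,383), blue (401,333), and plain steel/grey (377,275). I choose the grey one just before the gaps. Next I'll measure the rail and tin and check a close crop.

```bash
cat >> h.py <<'E'
def rect(W,mask,minpix=30):
    n,l,s,c=cv2.connectedComponentsWithStats(mask.astype(np.uint8),connectivity=8)
    out=[]
    for i in range(1,n):
        if s[i,4]<minpix: continue
        P=W[l==i]; r=cv2.minAreaRect((P[:,:2]*1000).astype(np.float32)); out.append((P.mean(0).round(4),r,s[i,4]))
    return out
def tinpose(W):
    M=(W[...,2]>.036)&(W[...,2]<.05)&(W[...,0]>.45)&(W[...,0]<.61)&(W[...,1]>-.14)&(W[...,1]<.14)
    o=rect(W,M); o.sort(key=lambda a:-a[2]); return o
E
python3 - <<'E'
from h import *
d=np.load('pics/top0.npy');W=world('top',d)
Z=W[...,2]
for k in rect(W,(Z>.072)&(Z<.09)&(W[...,0]>.6)&(W[...,0]<.75)&(W[...,1]>-.16)&(W[...,1]<.175)): print('rail',k)
for k in tinpose(W): print('tin',k)
M=(Z>.043)&(Z<.056)&(W[...,0]>.57)&(W[...,0]<.66)&(abs(W[...,1])<.18)
for k in rect(W,M,8): print('div',k)
M=(Z>.1)&(W[...,0]>.55)&(W[...,0]<.75)&(W[...,1]>.16)&(W[...,1]<.3)
for k in rect(W,M,8): print('vase',k)
# rail line fit
M=(Z>.074)&(Z<.088)&(W[...,0]>.6)&(W[...,0]<.75)&(abs(W[...,1]-.01)<.14)
P=W[M];f=np.polyfit(P[:,1],P[:,0],1);print('fit x=a y+b',f,np.arctan(-f[0]),np.nanmedian(P[:,2]))
print('table',np.nanmedian(Z[(abs(W[...,0]-.45)<.02)&(abs(W[...,1])<.05)]))
a=cv2.imread('pics/top0.png')[105:265,150:330];cv2.imwrite('pics/c.png',cv2.resize(a,None,fx=3.75,fy=3.75,interpolation=cv2.INTER_CUBIC))
E
```

```text
rail (array([0.6766, 0.0078, 0.0792]), ((676.7315673828125, 8.071441650390625), (25.510787963867188, 304.4500427246094), 0.7652276754379272), np.int32(1117))
tin (array([ 0.5336, -0.0515,  0.0435]), ((533.6774291992188, -51.55376434326172), (65.81787109375, 33.88791275024414), 1.2947942018508911), np.int32(350))
tin (array([ 0.4575, -0.1062,  0.0432]), ((459.9906921386719, -108.21981048583984), (43.447837829589844, 20.213640213012695), 84.46591186523438), np.int32(84))
div (array([0.6325, 0.1564, 0.0483]), ((630.9696655273438, 156.75550842285156), (6.570087909698486, 56.34332275390625), 89.82223510742188), np.int32(57))
div (array([0.634 , 0.1066, 0.0485]), ((632.2058715820312, 106.66219329833984), (55.3965950012207, 5.550317287445068), 1.4380996227264404), np.int32(58))
div (array([0.6342, 0.057 , 0.049 ]), ((632.6075439453125, 56.8974494934082), (54.38496780395508, 5.4691996574401855), 0.6521342396736145), np.int32(56))
div (array([0.6352, 0.0074, 0.0492]), ((632.9070434570312, 7.153791427612305), (53.204246520996094, 5.6538310050964355), 1.1450730562210083), np.int32(53))
div (arr
[... 189 characters left out ...]
), ((633.2453002929688, -92.30632019042969), (50.80023193359375, 5.444812774658203), 1.0285924673080444), np.int32(58))
div (array([ 0.6333, -0.1169,  0.0475]), ((633.32080078125, -117.2875747680664), (52.87854766845703, 34.361968994140625), 1.1138375997543335), np.int32(270))
div (array([ 0.6353, -0.142 ,  0.0492]), ((634.7081909179688, -141.86959838867188), (49.703224182128906, 5.435145854949951), 0.6097742915153503), np.int32(55))
vase (array([0.6455, 0.2208, 0.1272]), ((646.1596069335938, 221.9210205078125), (37.40456008911133, 39.160499572753906), 4.592303276062012), np.int32(231))
fit x=a y+b [-0.02193228  0.67700732] 0.021928762175898446 0.0793414304539743
table -0.0001570374378351268
```

View pics/c.png

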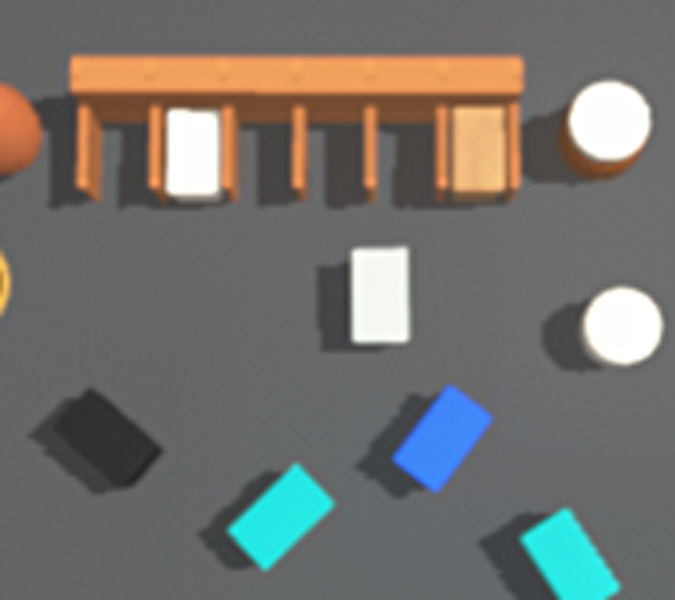

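The crop confirms it: the plain grey tin at (380,295) is just before the gaps, and the rest are black, blue or turquoise. The third gap is free. Next, the rail run.

```bash
cat >> h.py <<'E'
YAW=.019; O=np.array([.6047,.0064]); 
C,S=np.cos(YAW),np.sin(YAW)
def R(sgn=1,yaw=YAW):
    c,s=np.cos(yaw),np.sin(yaw); y=np.array([-s,c,0])*sgn; x=np.array([0,0,-1.]); return np.column_stack([x,y,np.cross(x,y)])
def rk(x,y,z): return np.array([O[0]+C*x-S*y,O[1]+S*x+C*y,z])
def st(t): print(t,m.current_ee_pos().round(4),m.current_force().round(2),round(m.current_time(),2))
E
python3 - <<'E'
from h import *
q=m.current_qpos()
print(m.current_tcp_rot().round(2).tolist())
best=None
for s in(1,-1):
    a=m.inverse_kinematics(rk(.072,.125,.13),R(s)); print(s,None if a is None else a.round(2))
    if a is not None and (best is None or abs(a-q).max()<best[0]): best=(abs(a-q).max(),s)
s=best[1]; open('sgn','w').write(str(s)); print('sgn',s)
m.set_gripper(0.0); st('shut')
m.move_ptp(rk(.072,.125,.13),R(s)); st('above')
m.move_l(rk(.072,.125,.086),max_speed=.08); st('near')
f0=m.current_force()[2]
z=.086
while z>.072:
    z-=.001; m.move_l(rk(.072,.125,z),max_speed=.02)
    if m.current_force()[2]-f0>2.5: break
st('touch')
E
```

```text
[[-0.0, 0.23, 0.97], [-0.0, 0.97, -0.23], [-1.0, -0.0, -0.0]]
1 [ 0.13  0.7   1.34 -0.    1.1  -1.46]
-1 [ 0.13  0.7   1.34 -0.    1.1   1.68]
sgn 1
shut [0.1263 0.5353 0.2313] [-0.28  0.05 -0.09] 1.97
above [0.6741 0.1337 0.1302] [-1.65 -0.17  0.25] 4.41
near [0.6745 0.1328 0.0861] [-0.12  0.25 -0.7 ] 5.11
touch [0.6745 0.1328 0.0801] [-3.55 -0.31  9.99] 6.86
```

Run:
```python
from h import *
z=m.current_ee_pos()[2]-.0005
z=.080
for y in np.arange(.125,.0249,-.0125)[1:]:
    m.move_l(rk(.072,y,z),max_speed=.03)
    f=m.current_force()[2]
    if f<3: z-=.0004; m.move_l(rk(.072,y,z),max_speed=.02)
    elif f>14: z+=.0003
    print(round(y,4),round(z,4),round(f,1),end=' | ')
st('end'); m.dwell(.2)
p=rk(.072,.025,.14); m.move_l(p,max_speed=.15); st('up')
```

```text
0.1125 0.08 4.5 | 0.1 0.08 5.1 | 0.0875 0.08 5.0 | 0.075 0.08 4.5 | 0.0625 0.08 4.7 | 0.05 0.08 5.6 | 0.0375 0.08 5.2 | 0.025 0.08 4.5 | end [0.6762 0.0323 0.0801] [-0.15  0.85  4.49] 11.39
up [0.6757 0.0326 0.1391] [-0.43  0.59 -0.02] 12.14
```

Contact held at about 5 N from gap 1 to gap 3. Now the sideways push; I'll stop a little short and then look.

Run:
```python
from h import *
x=.5335
m.move_l([x,-.103,.14],max_speed=.2)
m.move_l([x,-.103,.012],max_speed=.12); st('down')
for y in(-.08,-.045,-.012): m.move_l([x,y,.012],max_speed=.05); st('p')
m.move_l([x,-.03,.012],max_speed=.06)
p,d=grab('top','t1');W=world('top',d)
for k in tinpose(W): print('tin',k)
print([(r['at'],r['confidence']) for r in m.look_for('top','tin')][:3])
a=cv2.imread('pics/t1.png')[105:265,150:330];cv2.imwrite('pics/c1.png',cv2.resize(a,None,fx=3.75,fy=3.75,interpolation=cv2.INTER_CUBIC))
```

```text
down [ 0.5339 -0.1031  0.0126] [ 0.61  0.34 -0.17] 14.49
p [ 0.5335 -0.0798  0.012 ] [-0.83  0.33  0.28] 15.1
p [ 0.5334 -0.045   0.0119] [-0.74 -0.68  0.58] 15.95
p [ 0.5334 -0.012   0.0119] [-0.25 -0.2  -0.49] 16.76
tin (array([ 0.4577, -0.106 ,  0.0433]), ((460.20867919921875, -108.07576751708984), (43.52094268798828, 19.763317108154297), 85.60377502441406), np.int32(82))
[([0.3571, -0.1848, 0.0437], 0.73), ([0.4431, -0.1017, 0.0476], 0.58), ([0.4474, 0.1529, 0.0451], 0.58)]
```

View pics/c1.png

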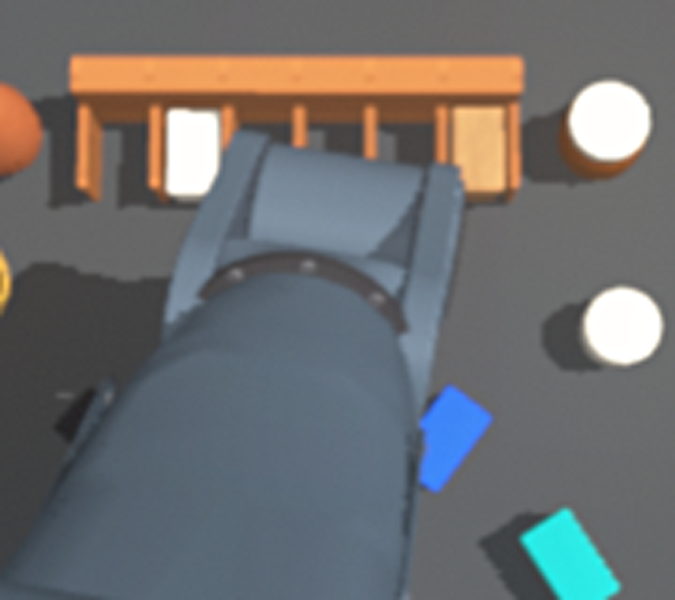

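The arm hides the tin, so I'll move aside to look.

Run:
```python
from h import *
x,y,z=m.current_ee_pos()
m.move_l([x,y,.15],max_speed=.2)
m.move_ptp([.36,-.28,.2],R(1,-.6)); st('aside')
p,d=grab('top','t2');W=world('top',d)
for k in tinpose(W): print('tin',k)
print([(r['at'],r['confidence']) for r in m.look_for('top','tin')][:5])
a=cv2.imread('pics/t2.png')[105:265,150:330];cv2.imwrite('pics/c2.png',cv2.resize(a,None,fx=3.75,fy=3.75,interpolation=cv2.INTER_CUBIC))
```

```text
aside [ 0.3605 -0.2795  0.1996] [-0.02 -0.81 -0.3 ] 19.32
tin (array([0.5325, 0.0223, 0.0435]), ((532.7898559570312, 22.390933990478516), (63.60798263549805, 36.98912048339844), 1.680497407913208), np.int32(374))
tin (array([ 0.4576, -0.1062,  0.0436]), ((460.1112976074219, -108.15538024902344), (43.6239128112793, 19.79914665222168), 85.37063598632812), np.int32(83))
[([0.4394, -0.0976, 0.0492], 0.76), ([0.4339, 0.1281, 0.0473], 0.63), ([0.3764, 0.0144, 0.0459], 0.61), ([0.3549, -0.1858, 0.0445], 0.55)]
```

View pics/c2.png

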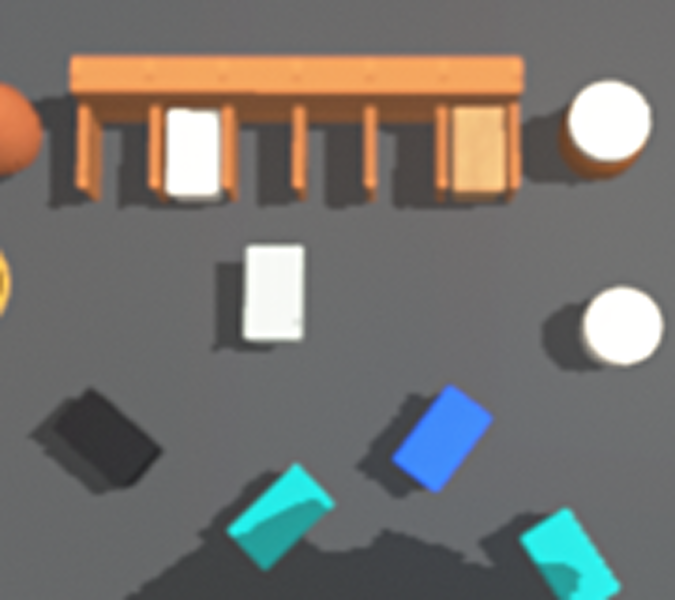

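Tin at (274,292), true to the rack and about 7.6 mm short of the gap line. I'll finish the sideways push, then start the end push, stopping just before the mouth to check.

```bash
cat >> h.py <<'E'
def look(n):
    p,d=grab('top',n);W=world('top',d)
    for k in tinpose(W)[:2]: print('tin',k)
    a=cv2.imread(f'pics/{n}.png')[105:265,150:330];cv2.imwrite(f'pics/c_{n}.png',cv2.resize(a,None,fx=3.75,fy=3.75,interpolation=cv2.INTER_CUBIC))
E
python3 - <<'E'
from h import *
m.move_ptp([.5330,-.035,.12],R(1)); m.move_l([.533,-.035,.012],max_speed=.12)
m.move_l([.533,-.0042,.012],max_speed=.04); st('lat')
m.move_l([.533,-.03,.012],max_speed=.1)
m.move_l([.533,-.03,.09],max_speed=.2)
a=rk(-.135,.025,.09); m.move_l(a,max_speed=.2); a[2]=.012; m.move_l(a,max_speed=.12); st('behind')
m.move_l(rk(-.054-.0325-.011+.0,.025,.012),max_speed=.04); st('push')
m.move_l(rk(-.125,.025,.012),max_speed=.1); m.move_l(rk(-.125,.025,.15),max_speed=.2)
m.move_ptp([.36,-.28,.2],R(1,-.6)); st('aside'); look('t3')
print('want centre ',rk(-.054,.025,0))
E
```

```text
lat [ 0.533  -0.0043  0.012 ] [ 0.21 -0.23 -0.16] 22.57
behind [0.4697 0.0286 0.0124] [0.13 0.45 1.08] 24.91
push [0.5068 0.0295 0.012 ] [-0.56 -0.63  0.8 ] 26.0
aside [ 0.3603 -0.2793  0.1996] [ 0.58 -0.63  0.18] 28.53
tin (array([0.5477, 0.0301, 0.0437]), ((548.2278442382812, 30.8460750579834), (63.960140228271484, 37.02223587036133), 1.6999092102050781), np.int32(360))
tin (array([ 0.4576, -0.1061,  0.0437]), ((460.142822265625, -108.12902069091797), (43.57540512084961, 19.91650390625), 85.36198425292969), np.int32(83))
want centre  [0.55023478 0.03036955 0.        ]
```

View pics/c_t3.png

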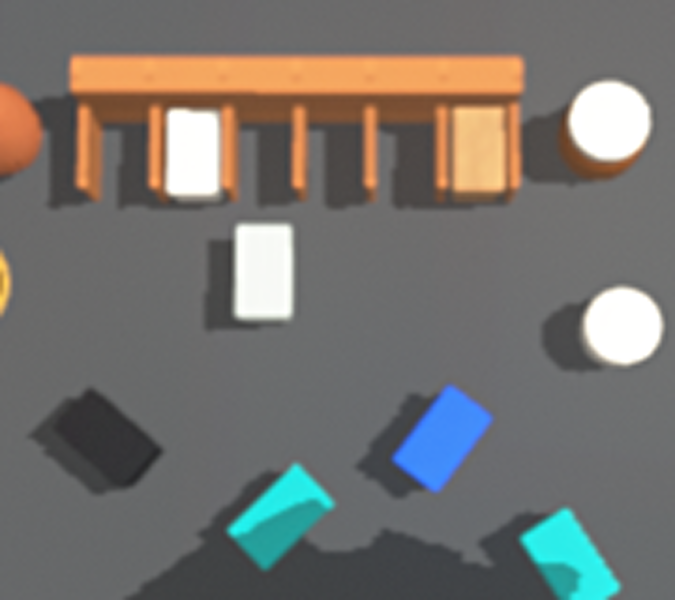

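The tin is centred on the gap (264 px, between dividers at 230 and 298) and square to it. Now I'll push it home, watching the force.

Run:
```python
from h import *
m.move_ptp(rk(-.125,.025,.12),R(1)); m.move_l(rk(-.125,.025,.012),max_speed=.12)
m.move_l(rk(-.105,.025,.012),max_speed=.06); st('a')
x=-.105
while x<-.004:
    x+=.010 if x<-.03 else .0015
    m.move_l(rk(x,.025,.012),max_speed=.04)
    f=m.current_force(); print(round(x,4),f.round(1)[:2],end=' | ')
    if f[0]<-7 or abs(f[1])>10: break
m.dwell(.2); st('end')
m.move_l(rk(x-.04,.025,.012),max_speed=.1); m.move_l(rk(x-.04,.025,.15),max_speed=.2)
m.move_ptp([.36,-.28,.2],R(1,-.6)); st('aside')
p,d=grab('top','t4');W=world('top',d);Z=W[...,2]
M=(Z>.038)&(Z<.0475)&(W[...,0]>.55)&(W[...,0]<.68)&(W[...,1]>.008)&(W[...,1]<.053)
for k in rect(W,M): print(k)
print('want',rk(.0275,.025,0))
a=cv2.imread('pics/t4.png')[105:265,150:330];cv2.imwrite('pics/c4.png',cv2.resize(a,None,fx=3.75,fy=3.75,interpolation=cv2.INTER_CUBIC))
```

```text
a [0.4993 0.0294 0.0119] [ 0.84 -0.52  0.23] 31.4
-0.095 [-0.4 -0.1] | -0.085 [-0.3  1.2] | -0.075 [0.3 0.4] | -0.065 [-0.5  0.1] | -0.055 [-0.1  0.1] | -0.045 [0.1 0.3] | -0.035 [-0.9  0.1] | -0.025 [-0.   0.7] | -0.0235 [-1.3 -0.2] | -0.022 [-0.6 -0.6] | -0.0205 [-0.4 -0.5] | -0.019 [ 0.8 -0.3] | -0.0175 [-0.7  0.6] | -0.016 [ 0.1 -0.8] | -0.0145 [-0.8 -0.3] | -0.013 [-0.2 -0.5] | -0.0115 [-6.6 -0.2] | -0.01 [-15.7  -1.3] | end [0.5917 0.0312 0.0118] [-14.68  -0.46  11.53] 37.3
aside [ 0.3605 -0.2795  0.1998] [-0.16  0.7  -0.09] 40.08
(array([0.6332, 0.0309, 0.0435]), ((633.3055419921875, 29.742401123046875), (66.55047607421875, 41.460018157958984), 4.283321380615234), np.int32(368))
want [0.63172006 0.03191796 0.        ]
```

View pics/c4.png

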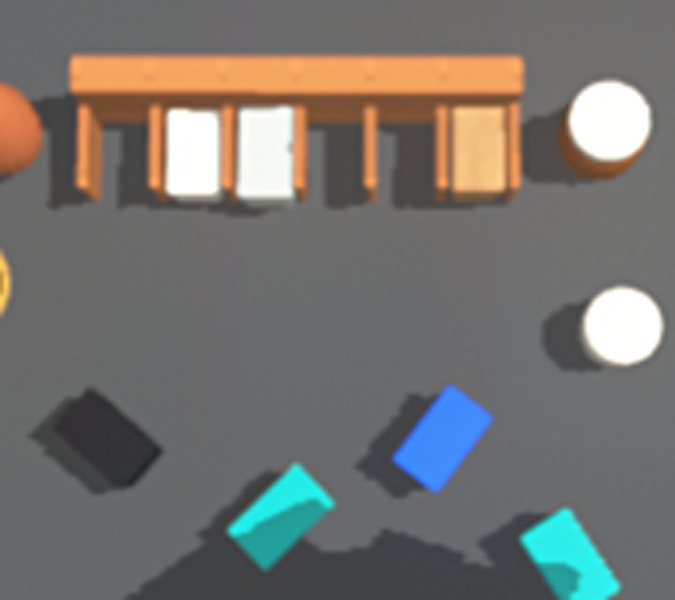

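The tin sits flat in the third gap (265,152). Its end meets the back, with a firm stop where expected, and nothing else has moved. The arm is clear, so I'm handing in.

```bash
python3 -c "
from h import *
st('final'); m.sign_off()"
```

```text
final [ 0.3606 -0.2794  0.1998] [ 0.27 -0.65  0.26] 40.12
the job is handed in; nothing more can be done
```

The small steel tin is home in the third gap from the vase end, and I handed the job in at 40.1 s of the 64 s.

- **Counting:** I ran the shut fingertip along the back rail from the first gap through the second to the middle of the third, then lifted off. Contact stayed at about 5 N throughout, after about 10 N at first touch.
- **Pushing:** I slid the tin sideways along the counter in two pushes. I then pushed its end into the gap, straight on, until it stopped firmly against the back at about 15 N. It was never gripped or lifted.
- **Last checks:** The tin's measured centre was (0.633, 0.031) m against a target of (0.632, 0.032) m, with its top level at 43.5 mm. In the last close crop (rack, vase edge, jar, pot and look-alikes), nothing else had moved. I did not re-measure the mug or bowl, which the arm did not come near. The arm finished clear of everything.
- **Disagreements:** The last automatic outline of the tin read about 4° of yaw and 41 mm wide. It probably took in some divider-edge pixels, since the picture shows the tin square in the gap. In the one check after the first sideways push, the detection network did not list the tin, so I relied on the depth measurements from then on.

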